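# Hand tools back into the moulded tool tray

### The job

Put the four hand tools (the long screwdriver, the short screwdriver, the anti-static brush and the tweezers) back into the tool tray, each lying flat and fully down in the recess that is moulded to its own shape and length, the screwdrivers with the blade in the narrow groove. Leave the marker and the pen where they lie.

Things in the scene. Friction and masses are not known exactly. Their poses are not given: they have to be found in the camera images.
- long_driver_mid (a point): Long screwdriver, 200 mm, 70 g, lying on the worktop: round handle 26 mm thick (yellow and black) from x = -100 to 0 mm, 5 mm thin blade from 0 to +100 mm. This point is the middle of its length, on its axis, 13 mm above the underside; x points to the blade's tip. It may roll about x. Balance point near x = -45 mm, the place to hold it.
- short_driver_mid (a point): Short screwdriver, 175 mm, 70 g, lying on the worktop: round handle 22 mm thick (red and black) from x = -88 to +12 mm, 5 mm thin blade from +12 to +88 mm. This point is the middle of its length, on its axis, 11 mm above the underside; x points to the blade's tip. It may roll about x. Balance point near x = -35 mm, the place to hold it.
- brush: Black anti-static brush, a straight flat bar 195 mm long (x), 22 mm wide (y), 14 mm thick, 40 g, lying on the worktop. Origin: centre of its underside. Balances at the centre; hold it there across the 22 mm.
- tweezers: Slim steel tweezers, rigid, 130 mm long (x), 13 mm wide (y), 6 mm thick, 18 g, lying flat on the worktop; closed end at x = -65 mm, points at +65 mm. Origin: centre of the underside. Hold it near the centre across the 13 mm, fingertips close to the worktop.
- module_long_driver: Grey moulded module for the long screwdriver, fixed, 244 x 54 x 24 mm. Origin: middle of its underside, 3 mm above the worktop; x along the recess, away from the robot. Trough for the handle 31 mm wide, x = -100 to +16 mm, floor at z = 6 mm; then groove for the blade 10 mm wide to x = +116 mm, floor at z = 16 mm. The seated screwdriver's middle lies at x = +8, y = 0, z = 19 mm.
- module_short_driver: Grey moulded module for the short screwdriver, fixed, 244 x 54 x 24 mm. Origin: middle of its underside, 3 mm above the worktop; x along the recess, away from the robot. Trough for the handle 27 mm wide, x = -98 to +18 mm, floor at z = 8 mm; then groove for the blade 10 mm wide to x = +94 mm, floor at z = 16 mm. The seated screwdriver's middle lies at x = -2, y = 0, z = 19 mm.
- module_brush: Grey moulded module for the brush, fixed, 244 x 54 x 24 mm. Origin: middle of its underside, 3 mm above the worktop; x along the recess, away from the robot. One long trough 27 mm wide, x = -116 to +92 mm, floor at z = 14 mm; the seated brush's origin lies at x = -12, y = 0, z = 14 mm, either end forward. In all four modules 45-degree lead-ins widen each recess at the top by 6 mm a side.
- module_tweezers: Grey moulded module for the tweezers, fixed, 244 x 54 x 24 mm. Origin: middle of its underside, 3 mm above the worktop; x along the recess, away from the robot. One short trough 18 mm wide, x = -95 to +51 mm, floor at z = 16 mm; seated origin at x = -22, y = 0, z = 16 mm, either end forward. An open gutter for the fingers (floor at z = 4 mm) crosses all four modules from x = -68 to -2 mm.
- marker: Bystander: thick white and green marker, 128 mm long, 20 mm thick, lying on the worktop. Origin: centre of its underside, x along it. (The four modules lie side by side in any order, 55 mm apart, all pointing the same way, in one aluminium tray with an 8 mm high lip.)
- pen: Bystander: slim silver and black ball pen, 146 mm long, 10 mm thick, lying on the worktop. Origin: centre of its underside, x along it.
Not all that is in view belongs to the job. What is shaped like the module_short_driver but pink is not meant.

How it is judged:
By the outcome, as a careful person would: the job done as asked, in the order asked, and still so for the second after the job is handed in, with the robot touching nothing.
It also fails if it takes over 102 s, if anything falls off the work surface, if the arm or the gripper's body presses on something with over 40 N, if the wrist force passes 120 N, or if a joint passes its speed limit or range.

### The arm

A 6-joint arm with a two-finger parallel gripper is mounted at the origin on a cart in front of the work surface, level with it; the furniture and walls round the work are solid. World frame = base frame: x ahead of the robot, y to its left, z up, the work surface at z = 0. Lengths are in m, angles in rad, forces in N, time in s.
With the tool pointing down it reaches from about 0.4 to 0.825 m from the base axis. Payload 7 kg.
Tool frame: the origin (TCP) lies at the centre of the arm's flange, where the gripper is bolted on; the fingertips stand 178 mm ahead of it and the grasp point (between the pads) lies 159 mm ahead of it; z points along the fingers, y is the direction in which the jaws open and shut (so a half turn about z gives the same grasp; the last joint's range is limited). The gripper opens to 88 mm and grips with 3 to 60 N. Pads are 19 mm wide; open, the fingers measure 130 mm over their backs; the gripper's body (78 mm by 193 mm) begins 47 mm behind the grasp point.
Start: joints at [1.409, 0.359, 0.012, 0, -1.224, -0.288], TCP at [0.293, 0.608, 0.405] pointing down, gripper open.
Joint ranges: [-3.07, 3.07], [-1.43, 2.12], [-1.02, 1.25], [-3.03, 1.67], [-3.05, -0], [-3.03, 3.03]. Speed limits (rad/s): [2.39, 2.39, 3.01, 3.14, 3.14, 3.14].

### API

Orientations are given as [roll, pitch, yaw] about the fixed x, y, z axes, in that order (R = Rz(yaw) Ry(pitch) Rx(roll)).
In Python, from station import * gives the robot as it stands.
- The arm moves only by the tool send_rows, never from a script. Its argument "motion" is a list of rows, each an object with "offset": the shift along the tool's x, y, z in cm, a list of three; "turn": the turn about the tool's z in degrees. In form: [{"offset": [x, y, z], "turn": turn}, ...]. A call has 1 to 8 rows; each row is the pose to reach, as a shift and turn from the pose commanded when the call began, along the tool's axes at that moment; what a row does not reach only later rows make up. A row lasts 1/10 s, in which the tool goes at most 50 mm and 8.59 degrees, less where a joint would pass 70% of its speed; a pose out of reach is approached as far as the arm can. A call with a gripper value outside its range is refused whole. "hand" is the opening, from -1 (shut) to 1 (fully open), set as the call begins (left out, the last holds). The fingers move at their own pace and stop on an object; "squeeze" is the grip in N (left out, the last holds). Time passes only in rows, so rows that repeat a pose let the fingers close. It gives the time, the measured TCP pose, the force and the opening at its end, in the units of the state.
- get_state(): the state, without advancing time (a new reading comes with each control period).
- grab_frame(name): name is "scene" or "top"; returns a dict with "frame" (384x512x3 uint8, blue, green, red), "range_z" (384x512 float32, m along the optical axis (not along the pixel's ray), 0 where there is no reading), "vertical_fov" (degrees; the focal length in pixels is half the picture's height over the tangent of half this angle, whatever the lens; pixels are square), "cx", "cy" (the principal point, pixels), "cam_to_world" (4x4, takes a point from camera to world coordinates). Camera axes: x right, y up, looking along -z (the intrinsics and any distortion apply to the point x, -y, -z); pixel columns grow to the right and rows downward; lengths in m; the calibration is good to about 2 mm. A picture is of the moment at which its call begins.
- job_done(): hands the job in, once; it reports no verdict.
The state is a dict: "t": time; "q": joint angles; "qd": joint speeds; "joint_efforts": joint torques, N m; "eef_pos": TCP position; "ee_rot": TCP orientation; "force": force on the tool from outside, world axes, zero at the start; "moment": the same for the moment, N m; "width": finger opening in m.
Only numpy, scipy, OpenCV 4.12 (cv2) and the standard library are available. Lean on these libraries where they do the work, as an engineer would, in place of code of your own. Each camera call takes 0.05 s, during which the arm holds its last target. There are 200 camera calls.

## Working session

There is one attempt and no reset: what is moved stays moved. The work goes in short steps, Python scripts to look and compute and a tool call to move; the robot and the scene stay as the last step left them, time stands still between calls to the robot, and variables do not carry over. Pictures are saved under pics/ and viewed, about 12 in all and at most 16, crops included, and the job is handed in when it is done.

Besides the shell and the picture viewer there is one more tool, called after "Request:" as name(argument=value, ...), one argument or row to a line, values as JSON. send_rows: Moves the arm, as the interface text tells. Its arguments: {"type":"object","properties":{"motion":{"type":"array"},"hand":{"type":"number"},"squeeze":{"type":"number"}},"required":["motion"]}

```bash
mkdir -p pics; ls; cat > h.py <<'E'
from station import *
import numpy as np, cv2
E
python3 - <<'E'
from h import *
for n in("top","scene"):
    g=grab_frame(n); np.savez(n+"0.npz",**g); cv2.imwrite(f"pics/{n}0.png",cv2.resize(g["frame"],(800,600),interpolation=cv2.INTER_CUBIC))
    print({k:v for k,v in g.items() if k not in("frame","range_z")})
print(get_state())
E
```

```text
pics
{'vertical_fov': 51.554874140863156, 'cx': 256.94891525805394, 'cy': 194.45467007635662, 'cam_to_world': array([[ 0.01636311,  0.9984582 , -0.05304215,  0.49052752],
       [-0.99980537,  0.01575433, -0.01187522, -0.05735511],
       [-0.01102126,  0.05322614,  0.99852166,  1.28412685],
       [ 0.        ,  0.        ,  0.        ,  1.        ]])}
{'vertical_fov': 47.92730187928423, 'cx': 258.0726495016338, 'cy': 190.87566137053855, 'cam_to_world': array([[ 0.83177318,  0.32760655, -0.44813761, -0.17394075],
       [-0.55498638,  0.47334385, -0.68405827, -1.09318123],
       [-0.0119788 ,  0.8176916 ,  0.57553189,  0.94608626],
       [ 0.        ,  0.        ,  0.        ,  1.        ]])}
{'t': 0.1, 'q': array([ 1.40908979e+00,  3.59297680e-01,  1.11642256e-02, -3.32444600e-04,
       -1.22409870e+00, -2.88091529e-01]), 'qd': array([-6.68298989e-04, -2.45041430e-03,  2.06108138e-03,  2.23172185e-03,
        5.49758026e-04, -9.03106834e-05]), 'joint_efforts': array([-3.81111953e-03, -5.84161949e+01,  2.93748003e+01,  7.01539278e+00,
        1.01987863e-02, -5.49186177e-05]), 'eef_pos': array([0.29340691, 0.60770181, 0.40382923]), 'ee_rot': array([ 3.14012720e+00, -1.08333129e-04, -4.49911170e-01]), 'force': array([ 0.37555168, -0.97027347, -0.25993906]), 'moment': array([ 0.02636911, -0.00782268, -0.00739197]), 'width': 0.08790585635751401}
```

View pics/top0.png

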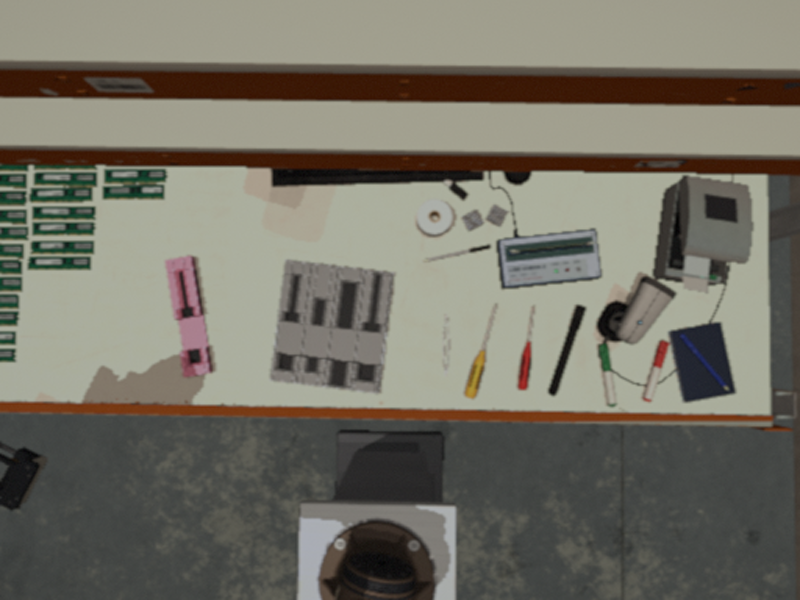

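View pics/scene0.png

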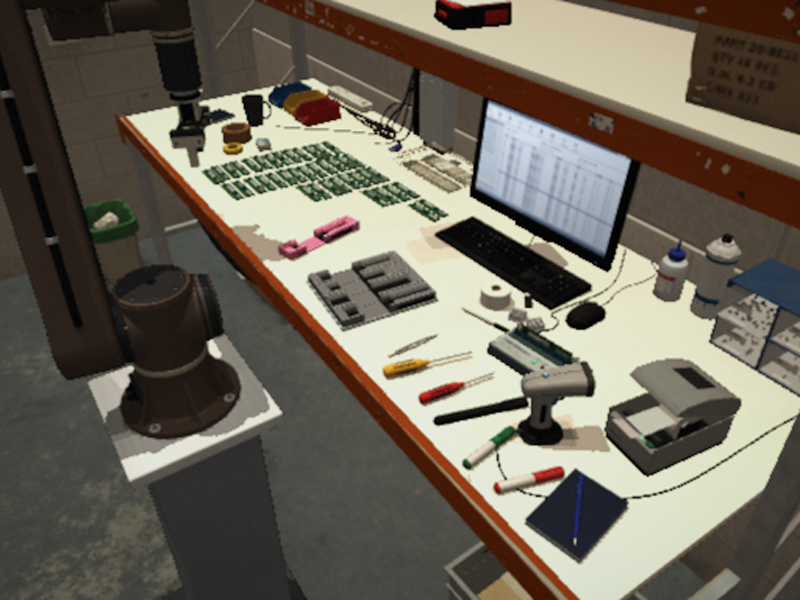

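```bash
cat >> h.py <<'E'
def P(g,uv,z):
    """pixels -> world points on plane z"""
    uv=np.atleast_2d(uv).astype(float); f=192/np.tan(np.radians(g["vertical_fov"])/2)
    M=np.array(g["cam_to_world"]); d=np.c_[(uv[:,0]-g["cx"])/f,-(uv[:,1]-g["cy"])/f,-np.ones(len(uv))]@M[:3,:3].T
    return M[:3,3]+d*((z-M[2,3])/d[:,2])[:,None]
def pix(g,p):
    p=np.atleast_2d(p); M=np.array(g["cam_to_world"]); f=192/np.tan(np.radians(g["vertical_fov"])/2)
    c=(p-M[:3,3])@M[:3,:3]; return np.c_[g["cx"]-f*c[:,0]/c[:,2],g["cy"]+f*c[:,1]/c[:,2]]
def ortho(g,z,x1,y1,w,h,s):
    """top-down picture: col -> -y from y1, row -> -x from x1, s m per px"""
    c=np.array([[0,0],[w,0],[w,h],[0,h]],np.float32)
    q=pix(g,[[x1-r*s,y1-cc*s,z] for cc,r in c]).astype(np.float32)
    return cv2.warpPerspective(g["frame"],cv2.getPerspectiveTransform(q,c),(w,h),flags=cv2.INTER_CUBIC)
E
python3 - <<'E'
from h import *
g=dict(np.load("top0.npz"))
o=ortho(g,0.01,0.75,0.25,800,450,0.001)
for i in range(0,800,50): cv2.line(o,(i,0),(i,6 if i%100 else 14),(0,0,255),1)
for i in range(0,450,50): cv2.line(o,(0,i),(6 if i%100 else 14,i),(0,0,255),1)
cv2.imwrite("pics/o0.png",o)
E
```

```text
(no output)
```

View pics/o0.png

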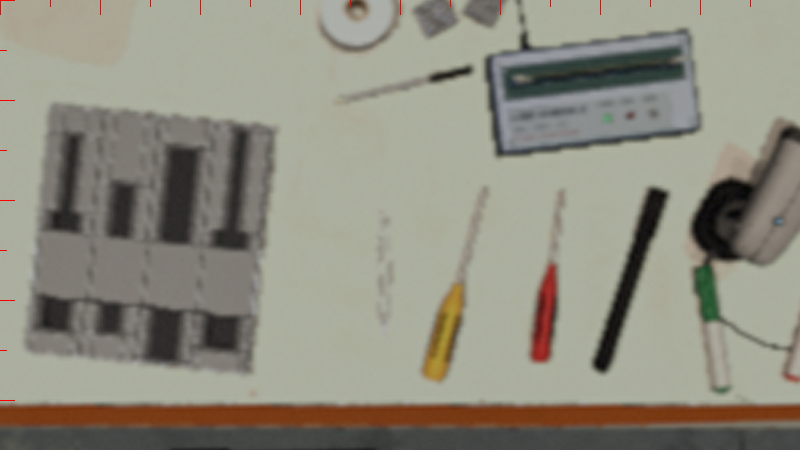

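```bash
cat > m.py <<'E'
from h import *
def cloud(g):
    f=192/np.tan(np.radians(g["vertical_fov"])/2); r=g["range_z"]; v,u=np.mgrid[:384,:512]
    M=g["cam_to_world"]; c=np.dstack([(u-g["cx"])/f*r,-(v-g["cy"])/f*r,-r]); return c@M[:3,:3].T+M[:3,3]
def axis(p):
    c=p.mean(0); w,V=np.linalg.eigh(np.cov((p-c)[:,:2].T)); d=V[:,1]; d=d*np.sign(d[0]); n=np.array([-d[1],d[0]])
    s=(p-c)[:,:2]@d; t=(p-c)[:,:2]@n; return c[:2],np.degrees(np.arctan2(d[1],d[0])),s.min(),s.max(),t.min(),t.max(),len(p)
def show(n,p): 
    c,a,*r=axis(p); print(n,np.round(c*1e3,1),"ang",round(a,2),np.round(np.array(r[:4])*1e3,1),r[4])
E
python3 - <<'E'
from m import *
np.set_printoptions(suppress=True)
g=dict(np.load("top0.npz")); C=cloud(g); 
hsv=cv2.cvtColor(g["frame"],cv2.COLOR_BGR2HSV); H,S,V=[hsv[...,i].astype(int) for i in range(3)]
W=P(g,np.c_[np.tile(np.arange(512),384),np.repeat(np.arange(384),512)],0).reshape(384,512,3)
reg=lambda x0,x1,y0,y1:(W[...,0]>x0)&(W[...,0]<x1)&(W[...,1]>y0)&(W[...,1]<y1)
t=reg(.36,.67,-.05,.26)
bare=reg(.4,.66,-.12,-.06); print("table z",np.median(C[bare][:,2]),C[bare][:,2].std(),"V,S,H",np.median(V[bare]),np.median(S[bare]),np.median(H[bare]))
z=C[...,2]
for th in(.012,): 
    m=t&(z>th); show("tray depth",C[m]); print(np.percentile(z[m],[5,25,50,75,95]),cv2.minAreaRect((C[m][:,:2]*1e3).astype(np.float32)))
def px(m): v,u=np.nonzero(m); return np.c_[u,v]
def objs(n,m,zz,minn=15):
    k,L,st,_=cv2.connectedComponentsWithStats(m.astype(np.uint8),connectivity=8)
    for i in range(1,k):
        if st[i,4]>=minn: show(n,P(g,px(L==i),zz))
objs("yellow",reg(.36,.6,-.26,-.15)&(S>110),.013)
objs("red",reg(.36,.6,-.34,-.26)&(S>120)&((H<12)|(H>168)),.011)
objs("black",reg(.36,.6,-.43,-.33)&(V<90),.010)
bg=cv2.medianBlur(g["frame"],21); df=cv2.absdiff(g["frame"],bg).max(2)
objs("ydriver all",reg(.36,.6,-.26,-.155)&(df>18),.013)
objs("rdriver all",reg(.36,.6,-.335,-.26)&(df>18),.011)
objs("twz",reg(.4,.56,-.17,-.1)&(df>10),.005,5)
tw=reg(.4,.56,-.16,-.11)&(df>8); show("twz all",P(g,px(tw),.005))
objs("dark recess",t&(V<75),.022,12)
np.savez("clsd.npz",z=z)
print("depth objs");show("yel",C[reg(.36,.6,-.26,-.15)&(z>.008)]);show("red",C[reg(.36,.6,-.335,-.26)&(z>.008)]);show("brush",C[reg(.36,.6,-.43,-.33)&(z>.008)])
E
```

```text
table z 0.0007142060373811487 0.07392010738865802 V,S,H 174.0 25.0 35.0
tray depth [524.8 100.6] ang -8.24 [-139.1  114.8 -161.3  116.6] 3832
[0.01450711 0.02186398 0.02603255 0.02853005 0.03153275] ((508.4659118652344, 78.6998062133789), (274.33404541015625, 250.1454315185547), 84.2575912475586)
yellow [ 414.7 -193.6] ang -15.26 [-44.3  51.  -11.1  11. ] 184
red [ 432.7 -294.3] ang -7.84 [-42.3  51.7  -8.3   8.3] 139
black [ 473.4 -379.7] ang -18.42 [-97.9  92.   -9.1   9.1] 315
ydriver all [ 438.7 -200.7] ang -15.55 [-72.  128.3 -15.2  15.3] 372
rdriver all [ 597.5 -278.3] ang -86.36 [-18.6  26.3  -2.3   2. ] 23
rdriver all [ 452.5 -297.2] ang -7.55 [-65.8 109.1 -13.8  13.6] 310
twz [ 528.6 -135.7] ang -25.89 [-6.5  5.  -4.3  4.3] 10
twz [ 501.5 -131.6] ang -4.51 [-11.3  11.6  -4.9   5. ] 22
twz [ 468.2 -136.5] ang -7.39 [-22.   20.1  -6.7   9.6] 47
twz [ 435.8 -132.3] ang 20.35 [-9.1 11.  -7.8  5.4] 21
twz all [ 475.9 -134.5] ang 0.25 [-49.2  62.9  -8.7   7.6] 118
dark recess [550.9  15.3] ang -6.35 [-48.8  68.2 -16.1  15.8] 171
dark recess [558.9 180.2] ang -5.51 [-39.3  54.8 -13.8  13.5] 145
dark recess [554.6  70.2] ang -6.06 [-46.4  46.8 -14.5  14.4] 268
dark recess [539.3 127.1] ang -5.42 [-25.1  26.2 -10.2  10.1] 105
dark recess [437.  193.7] ang 20.23 [-18.5  19.8 -18.7  18.4] 94
dark recess [432.8 138.7] ang -6.56 [-14.2  14.3 -10.3  12.1] 60
dark recess [416.7  85. ] ang -5.65 [-25.2  25.2 -14.6  15.7] 148
dark recess [419.   29.4] ang 38.36 [-21.4  23.5 -21.   19.4] 108
depth objs
yel [ 441.9 -194.9] ang -15.72 [-71.9 165.2 -49.8 145.6] 302
red [ 461.2 -282.8] ang 15.69 [-73.3 137.5 -71.9 209.1] 264
brush [ 474.9 -368.8] ang -52.66 [-238.2   85.8  -69.3  201.4] 374
```

```bash
cat > go.py <<'E'
from h import *
import sys
def go(*targets):
    """targets: x,y,tip_z in mm, yaw deg -> offset cm / turn deg from the present pose"""
    s=get_state(); p=s["eef_pos"]; yw=s["ee_rot"][2]; R=cv2.Rodrigues(np.array([0,0,yw]))[0]@np.diag([1,-1,-1])
    print("t",round(s["t"],2),"now",np.round([p[0]*1e3,p[1]*1e3,p[2]*1e3-178,np.degrees(yw)],1),"rp",np.round(s["ee_rot"][:2],3),"F",np.round(s["force"],1),"w",round(s["width"]*1e3,1),"q",np.round(s["q"],2))
    for x,y,z,a in targets: print("->",np.round(R.T@(np.array([x,y,z+178])-p*1e3)/10,2),round((np.degrees(yw)-a+180)%360-180,1))
if __name__=="__main__":
    a=list(map(float,sys.argv[1:])); go(*[a[i:i+4] for i in range(0,len(a),4)])
E
python3 go.py 490 150 150 -15.5  422.4 -196.2 120 -15.5
python3 - <<'E'
from m import *
g=dict(np.load("top0.npz")); s=dict(np.load("scene0.npz"))
a=ortho(g,.004,.57,-.09,160,200,.0005*1.0); 
def e(o): 
    l=cv2.cvtColor(o,cv2.COLOR_BGR2GRAY).astype(float); lo,hi=np.percentile(l,[1,99.5]); return np.clip((l-lo)/(hi-lo)*255,0,255).astype(np.uint8)
A=[cv2.resize(e(ortho(c,.004,.57,-.09,200,300,.0005)),None,fx=2,fy=2) for c in(g,s)]
cv2.imwrite("pics/tw0.png",np.hstack(A))
C=cloud(g); z=C[...,2]
m=(C[...,0]>.36)&(C[...,0]<.62)&(C[...,1]>-.6)&(C[...,1]<-.40)&(z>.05)&(z<.4); q=C[m]
for y in np.arange(-.6,-.4,.02):
    k=q[(q[:,1]>=y)&(q[:,1]<y+.02)]
    if len(k): print(round(y,2),len(k),"minx",np.percentile(k[:,0],5).round(3),"z",np.percentile(k[:,2],[10,90]).round(3))
E
```

```text
t 0.1 now [293.4 607.7 225.8 -25.8] rp [ 3.14 -0.  ] F [ 0.4 -1.  -0.3] w 87.9 q [ 1.41  0.36  0.01 -0.   -1.22 -0.29]
-> [37.61 32.67  7.58] -10.3
-> [46.58 66.78 10.58] -10.3
-0.6 46 minx 0.592 z [0.064 0.085]
-0.58 7 minx 0.618 z [0.051 0.064]
-0.56 3 minx 0.575 z [0.144 0.145]
-0.54 67 minx 0.557 z [0.145 0.154]
-0.52 165 minx 0.534 z [0.144 0.153]
-0.5 269 minx 0.509 z [0.139 0.151]
-0.48 280 minx 0.491 z [0.116 0.145]
-0.46 123 minx 0.493 z [0.119 0.139]
```

View pics/tw0.png

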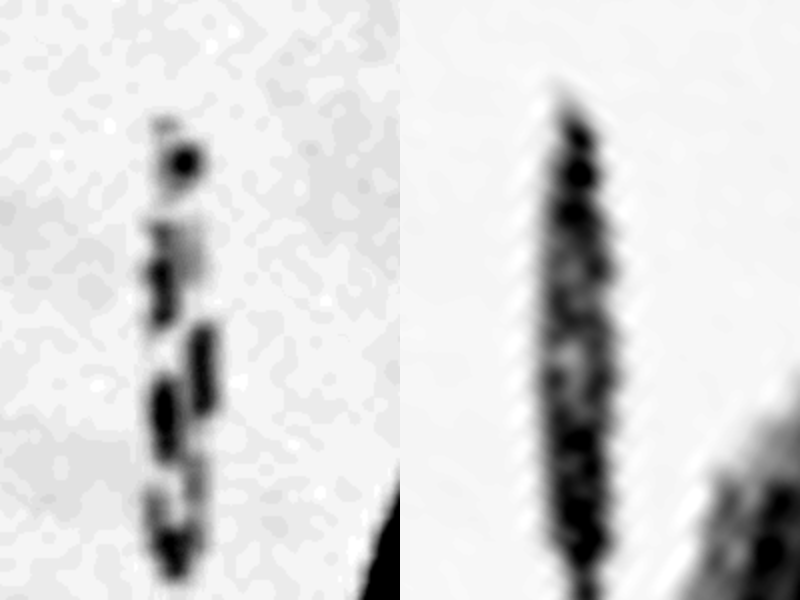

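Request:
send_rows(
  motion=[
    {"offset": [37.6,32.7,7.6],"turn": -10.3},
    {"offset": [37.6,32.7,7.6],"turn": -10.3},
    {"offset": [37.6,32.7,7.6],"turn": -10.3},
    {"offset": [37.6,32.7,7.6],"turn": -10.3},
    {"offset": [37.6,32.7,7.6],"turn": -10.3},
    {"offset": [37.6,32.7,7.6],"turn": -10.3},
    {"offset": [46.6,66.8,10.6],"turn": -10.3},
    {"offset": [46.6,66.8,10.6],"turn": -10.3},
  ],
  hand=-0.1,
  squeeze=30,
)

```text
t: 0.9
eef_pos: [0.4127, 0.2338, 0.3474]
ee_rot: [3.141, 0.0, -0.27]
force: [0.9, 0.8, -0.5]
width: 0.0398
```

```bash
python3 go.py 422.4 -196 80 -15.4
```

```text
t 0.9 now [412.7 233.8 169.4 -15.5] rp [3.141 0.   ] F [ 0.9  0.8 -0.5] w 39.8 q [ 0.93  0.07 -0.5  -0.   -1.    0.37]
-> [12.42 41.16  8.94] -0.1
```

Request:
send_rows(
  motion=[
    {"offset": [11,38,6],"turn": 0},
    {"offset": [11,38,6],"turn": 0},
    {"offset": [11,38,6],"turn": 0},
    {"offset": [11,38,6],"turn": 0},
    {"offset": [11,38,6],"turn": 0},
    {"offset": [11,38,6],"turn": 0},
    {"offset": [11,38,6],"turn": 0},
    {"offset": [11,38,6],"turn": 0},
  ],
)

```text
t: 1.7
eef_pos: [0.4168, -0.1615, 0.288]
ee_rot: [-3.141, -0.001, -0.27]
force: [1.5, 0.9, -0.0]
width: 0.0391
```

```bash
python3 go.py 422.4 -196 80 -15.4
```

```text
t 1.7 now [ 416.8 -161.5  110.   -15.5] rp [-3.141e+00 -1.000e-03] F [ 1.5  0.9 -0. ] w 39.1 q [ 0.07  0.1  -0.63 -0.   -0.84  1.23]
-> [1.46 3.18 3.  ] -0.1
```

Request:
send_rows(
  motion=[
    {"offset": [1.5,3.2,3],"turn": 0},
    {"offset": [1.5,3.2,5],"turn": 0},
    {"offset": [1.5,3.2,6],"turn": 0},
    {"offset": [1.5,3.2,7],"turn": 0},
    {"offset": [1.5,3.2,7],"turn": 0},
    {"offset": [1.5,3.2,7],"turn": 0},
  ],
)

```text
t: 2.3
eef_pos: [0.4237, -0.1937, 0.2187]
ee_rot: [-3.142, -0.001, -0.268]
force: [-0.2, -0.0, -1.0]
width: 0.0394
```

```bash
python3 go.py 422.4 -196 3 -15.4
```

```text
t 2.3 now [ 423.7 -193.7   40.7  -15.4] rp [-3.142e+00 -1.000e-03] F [-0.2 -0.  -1. ] w 39.4 q [-0.    0.23 -0.67  0.   -0.66  1.31]
-> [-0.07  0.26  3.77] 0.0
```

Request:
send_rows(
  motion=[
    {"offset": [0,0.2,1.5],"turn": 0},
    {"offset": [0,0.2,2.5],"turn": 0},
    {"offset": [0,0.2,3.3],"turn": 0},
    {"offset": [0,0.2,3.75],"turn": 0},
    {"offset": [0,0.2,3.75],"turn": 0},
    {"offset": [0,0.2,3.75],"turn": 0},
  ],
)

```text
t: 2.9
eef_pos: [0.4229, -0.1962, 0.1807]
ee_rot: [3.142, -0.0, -0.27]
force: [1.1, -0.3, 1.4]
width: 0.0397
```

Request:
send_rows(
  motion=[
    {"offset": [0,0,0],"turn": 0},
    {"offset": [0,0,0],"turn": 0},
    {"offset": [0,0,0],"turn": 0},
    {"offset": [0,0,0],"turn": 0},
    {"offset": [0,0,0],"turn": 0},
    {"offset": [0,0,0],"turn": 0},
  ],
  hand=-1,
  squeeze=30,
)

```text
t: 3.5
eef_pos: [0.4229, -0.1963, 0.1809]
ee_rot: [-3.142, -0.0, -0.27]
force: [-1.2, 0.8, 4.4]
width: 0.0235
```

```bash
python3 go.py 422.4 -196 100 -15.4 467.3 24.2 100 -6.15
```

```text
t 3.5 now [ 422.9 -196.3    2.9  -15.5] rp [-3.142 -0.   ] F [-1.2  0.8  4.4] w 23.5 q [-0.01  0.3  -0.71  0.   -0.56  1.31]
-> [-0.05 -0.01 -9.71] -0.1
-> [ -1.59 -22.43  -9.71] -9.3
```

Request:
send_rows(
  motion=[
    {"offset": [0,0,-1],"turn": 0},
    {"offset": [0,0,-3],"turn": 0},
    {"offset": [0,0,-5],"turn": 0},
    {"offset": [0,0,-7],"turn": 0},
    {"offset": [0,0,-7],"turn": 0},
    {"offset": [0,0,-7],"turn": 0},
  ],
)

```text
t: 4.1
eef_pos: [0.4226, -0.1962, 0.2511]
ee_rot: [-3.141, -0.001, -0.27]
force: [-0.1, 0.2, -1.0]
width: 0.0236
```

```bash
cat > snap.py <<'E'
from h import *
import sys
n,x,y,z,r,out=sys.argv[1],*map(float,sys.argv[2:6]),sys.argv[6]
g=grab_frame(n); np.savez("last_"+n+".npz",**g)
u=pix(g,[x,y,z])[0].astype(int); r=int(r); a,b=max(u[1]-int(r*.75),0),max(u[0]-r,0)
c=g["frame"][a:u[1]+int(r*.75),b:u[0]+r]; print("origin",b,a,"scale",800/c.shape[1])
cv2.imwrite("pics/"+out,cv2.resize(c,None,fx=800/c.shape[1],fy=800/c.shape[1],interpolation=cv2.INTER_CUBIC)[:600])
E
python3 snap.py scene .44 -.2 .08 90 a1.png; python3 go.py 467.3 24.2 80 -6.15
```

```text
origin 175 150 scale 4.444444444444445
t 4.15 now [ 422.3 -196.2   72.5  -15.5] rp [-3.141  0.   ] F [ 0.1  0.7 -0.2] w 24.1 q [-0.01  0.18 -0.64 -0.   -0.75  1.31]
-> [ -1.55 -22.44  -0.75] -9.3
```

View pics/a1.png

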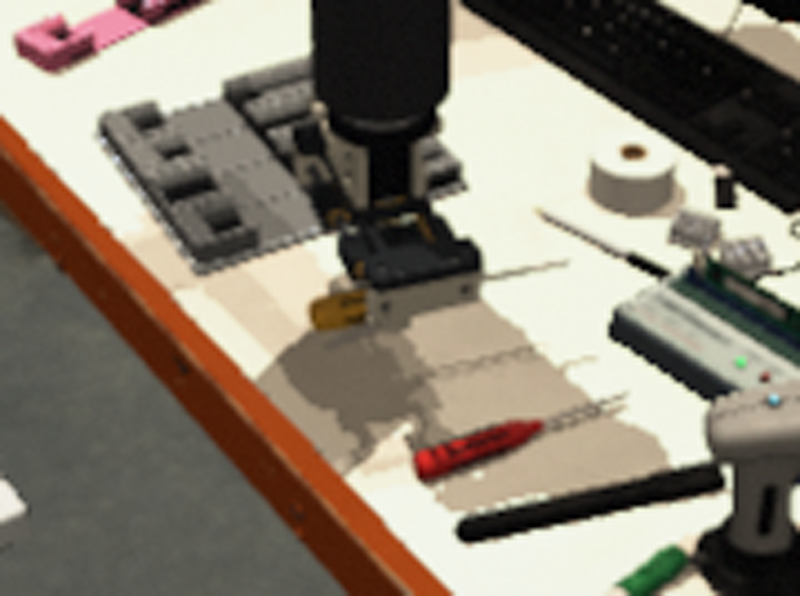

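```bash
python3 - <<'E'
from h import *
g=dict(np.load("last_scene.npz")); d=np.array([np.cos(.27),-np.sin(.27),0]); h=np.array([.4223,-.1962,.0825])
for s in(-.055,.145): print((pix(g,h+s*d)-[175,150])*800/180)
print((pix(g,h+.145*d+[0,0,-.01])-[175,150])*800/180)
E
```

```text
[[307.61794701 317.70855423]]
[[567.68362488 261.45308751]]
[[567.04104655 272.18726129]]
```

Request:
send_rows(
  motion=[
    {"offset": [-1.55,-22.4,-0.8],"turn": -9.3},
    {"offset": [-1.55,-22.4,-0.8],"turn": -9.3},
    {"offset": [-1.55,-22.4,-0.8],"turn": -9.3},
    {"offset": [-1.55,-22.4,-0.8],"turn": -9.3},
    {"offset": [-1.55,-22.4,-0.8],"turn": -9.3},
    {"offset": [-1.55,-22.4,-0.8],"turn": -9.3},
    {"offset": [-1.55,-22.4,-0.8],"turn": -9.3},
    {"offset": [-1.55,-22.4,-0.8],"turn": -9.3},
  ],
)

```text
t: 4.95
eef_pos: [0.467, 0.0231, 0.2579]
ee_rot: [3.141, 0.002, -0.108]
force: [0.3, -0.3, -1.0]
width: 0.0239
```

```bash
python3 go.py 467.3 24.2 30 -6.15  467.3 24.2 12 -6.15
```

```text
t 4.95 now [467.   23.1  79.9  -6.2] rp [3.141e+00 2.000e-03] F [ 0.3 -0.3 -1. ] w 23.9 q [ 0.47  0.17 -0.63 -0.   -0.77  0.99]
-> [ 0.02 -0.11  4.99] -0.1
-> [ 0.02 -0.11  6.79] -0.1
```

Request:
send_rows(
  motion=[
    {"offset": [0,-0.1,2],"turn": 0},
    {"offset": [0,-0.1,4],"turn": 0},
    {"offset": [0,-0.1,5],"turn": 0},
    {"offset": [0,-0.1,5.6],"turn": 0},
    {"offset": [0,-0.1,6.2],"turn": 0},
    {"offset": [0,-0.1,6.7],"turn": 0},
    {"offset": [0,-0.1,6.7],"turn": 0},
    {"offset": [0,-0.1,6.7],"turn": 0},
  ],
)

```text
t: 5.75
eef_pos: [0.4678, 0.0248, 0.1918]
ee_rot: [-3.141, -0.0, -0.108]
force: [-0.2, -1.0, -0.4]
width: 0.0237
```

```bash
python3 go.py 467.3 24.2 12 -6.15
```

```text
t 5.75 now [467.8  24.8  13.8  -6.2] rp [-3.141 -0.   ] F [-0.2 -1.  -0.4] w 23.7 q [ 0.47  0.28 -0.69  0.   -0.59  0.99]
-> [-0.04  0.06  0.18] -0.0
```

No contact force; down the last 1.5 mm, then open and rise.

Request:
send_rows(
  motion=[
    {"offset": [0,0.05,0.15],"turn": 0},
    {"offset": [0,0.05,0.15],"turn": 0},
    {"offset": [0,0.05,0.15],"turn": 0},
  ],
)

```text
t: 6.05
eef_pos: [0.4676, 0.0243, 0.1903]
ee_rot: [-3.141, -0.0, -0.108]
force: [-0.3, -0.4, -0.6]
width: 0.0235
```

Request:
send_rows(
  motion=[
    {"offset": [0,0,0],"turn": 0},
    {"offset": [0,0,0],"turn": 0},
    {"offset": [0,0,0],"turn": 0},
    {"offset": [0,0,-2],"turn": 0},
    {"offset": [0,0,-5],"turn": 0},
    {"offset": [0,0,-8],"turn": 0},
    {"offset": [0,0,-9],"turn": 0},
    {"offset": [0,0,-9],"turn": 0},
  ],
  hand=-0.1,
)

```text
t: 6.85
eef_pos: [0.468, 0.0244, 0.2817]
ee_rot: [-3.14, -0.003, -0.108]
force: [-0.6, -1.0, -0.5]
width: 0.0394
```

```bash
python3 go.py 439.2 -295.4 80 -7.7; python3 snap.py scene .5 .06 .03 80 a2.png
```

```text
t 6.85 now [468.   24.4 103.7  -6.2] rp [-3.14e+00 -3.00e-03] F [-0.6 -1.  -0.5] w 39.4 q [ 0.47  0.14 -0.6   0.   -0.83  0.99]
-> [ 0.57 32.11  2.37] 1.5
origin 159 126 scale 5.0
```

View pics/a2.png

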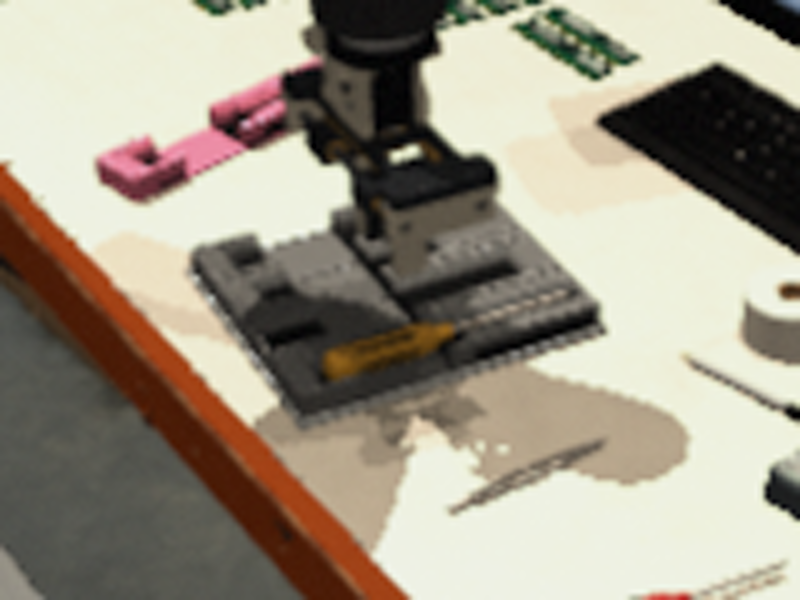

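The long driver lies in its recess (handle 335–450, 350; blade to 580,295). Next, the short driver.

Request:
send_rows(
  motion=[
    {"offset": [0.6,32.1,2.4],"turn": 1.5},
    {"offset": [0.6,32.1,2.4],"turn": 1.5},
    {"offset": [0.6,32.1,2.4],"turn": 1.5},
    {"offset": [0.6,32.1,2.4],"turn": 1.5},
    {"offset": [0.6,32.1,2.4],"turn": 1.5},
    {"offset": [0.6,32.1,2.4],"turn": 1.5},
    {"offset": [0.6,32.1,2.4],"turn": 1.5},
    {"offset": [0.6,32.1,2.4],"turn": 1.5},
  ],
)

```text
t: 7.7
eef_pos: [0.4378, -0.298, 0.2537]
ee_rot: [-3.141, 0.004, -0.138]
force: [-0.3, 0.7, -0.6]
width: 0.0397
```

Request:
send_rows(
  motion=[
    {"offset": [0,0,1.5],"turn": 0},
    {"offset": [0,0,3],"turn": 0},
    {"offset": [0,0,4],"turn": 0},
    {"offset": [0,0,4],"turn": 0},
    {"offset": [0,0,4],"turn": 0},
  ],
)

```text
t: 8.2
eef_pos: [0.4392, -0.2952, 0.2158]
ee_rot: [3.142, 0.001, -0.133]
force: [-0.1, -0.6, 0.3]
width: 0.0394
```

```bash
python3 go.py 439.2 -295.4 2.5 -7.7
```

```text
t 8.2 now [ 439.2 -295.2   37.8   -7.6] rp [3.142e+00 1.000e-03] F [-0.1 -0.6  0.3] w 39.4 q [-0.22  0.33 -0.54  0.   -0.71  1.66]
-> [0.01 0.02 3.53] 0.1
```

Request:
send_rows(
  motion=[
    {"offset": [0,0,1.5],"turn": 0},
    {"offset": [0,0,2.5],"turn": 0},
    {"offset": [0,0,3.2],"turn": 0},
    {"offset": [0,0,3.6],"turn": 0},
    {"offset": [0,0,3.6],"turn": 0},
    {"offset": [0,0,3.6],"turn": 0},
  ],
)

```text
t: 8.8
eef_pos: [0.4392, -0.2956, 0.1803]
ee_rot: [3.141, -0.0, -0.134]
force: [-0.2, -0.1, 0.1]
width: 0.0396
```

Request:
send_rows(
  motion=[
    {"offset": [0,0,0],"turn": 0},
    {"offset": [0,0,0],"turn": 0},
    {"offset": [0,0,0],"turn": 0},
    {"offset": [0,0,0],"turn": 0},
    {"offset": [0,0,0],"turn": 0},
    {"offset": [0,0,0],"turn": 0},
  ],
  hand=-1,
)

```text
t: 9.4
eef_pos: [0.4392, -0.2956, 0.1803]
ee_rot: [3.141, -0.0, -0.134]
force: [-0.8, 0.7, 4.0]
width: 0.0201
```

Request:
send_rows(
  motion=[
    {"offset": [0,0,-1],"turn": 0},
    {"offset": [0,0,-3],"turn": 0},
    {"offset": [0,0,-5],"turn": 0},
    {"offset": [0,0,-7.5],"turn": 0},
    {"offset": [0,0,-8],"turn": 0},
    {"offset": [0,0,-8],"turn": 0},
    {"offset": [0,0,-8],"turn": 0},
  ],
)

```text
t: 10.1
eef_pos: [0.4386, -0.2954, 0.2596]
ee_rot: [-3.141, 0.001, -0.134]
force: [-0.5, 0.2, -1.8]
width: 0.0199
```

```bash
python3 go.py 484.9 188.3 85 -6.15;  python3 snap.py scene .46 -.25 .08 80 a3.png; python3 - <<'E'
from h import *
g=dict(np.load("last_scene.npz")); s=get_state(); p=s["eef_pos"]; a=s["ee_rot"][2]; d=np.array([np.cos(a),np.sin(a),0]); h=p-[0,0,.178-.0085]
for k in(-.053,.123): print(pix(g,h+k*d))
E
```

```text
t 10.1 now [ 438.6 -295.4   81.6   -7.7] rp [-3.141e+00  1.000e-03] F [-0.5  0.2 -1.8] w 19.9 q [-0.22  0.26 -0.5  -0.   -0.81  1.66]
-> [ -1.89 -48.55  -0.34] -1.5
origin 200 163 scale 5.0
[[267.86191817 236.1871866 ]]
[[317.77963674 219.46844851]]
```

View pics/a3.png

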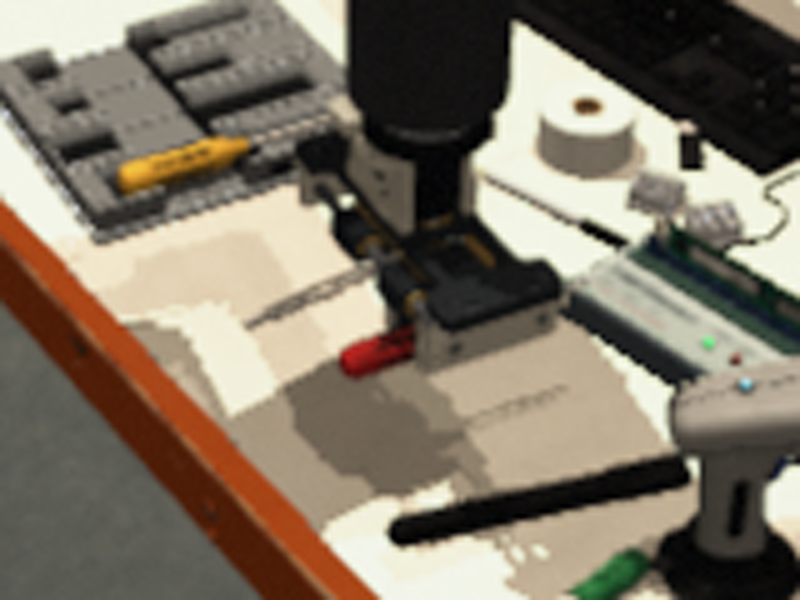

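Request:
send_rows(
  motion=[
    {"offset": [-0.8,-24,-0.8],"turn": -1.5},
    {"offset": [-1.9,-48.5,-0.8],"turn": -1.5},
    {"offset": [-1.9,-48.5,-0.8],"turn": -1.5},
    {"offset": [-1.9,-48.5,-0.8],"turn": -1.5},
    {"offset": [-1.9,-48.5,-0.8],"turn": -1.5},
    {"offset": [-1.9,-48.5,-0.8],"turn": -1.5},
    {"offset": [-1.9,-48.5,-0.8],"turn": -1.5},
    {"offset": [-1.9,-48.5,-0.8],"turn": -1.5},
  ],
)

```text
t: 10.95
eef_pos: [0.4764, 0.1046, 0.2661]
ee_rot: [3.141, 0.001, -0.107]
force: [1.2, -0.4, -1.6]
width: 0.0201
```

```bash
python3 go.py 484.9 188.3 85 -6.15
```

```text
t 10.95 now [476.4 104.6  88.1  -6.2] rp [3.141e+00 1.000e-03] F [ 1.2 -0.4 -1.6] w 20.1 q [ 0.62  0.19 -0.58 -0.   -0.8   0.84]
-> [-0.05 -8.42  0.31] -0.0
```

Request:
send_rows(
  motion=[
    {"offset": [0,-4,0],"turn": 0},
    {"offset": [0,-7.5,0.3],"turn": 0},
    {"offset": [0,-7.5,0.3],"turn": 0},
    {"offset": [0,-7.5,0.3],"turn": 0},
    {"offset": [0,-7.5,0.3],"turn": 0},
  ],
)

```text
t: 11.45
eef_pos: [0.4846, 0.1764, 0.263]
ee_rot: [3.14, 0.001, -0.108]
force: [0.7, 0.7, -0.5]
width: 0.02
```

```bash
python3 go.py 484.9 188.3 14.5 -6.15
```

```text
t 11.45 now [484.6 176.4  85.   -6.2] rp [3.14e+00 1.00e-03] F [ 0.7  0.7 -0.5] w 20.0 q [ 0.73  0.24 -0.52 -0.   -0.81  0.73]
-> [-0.1  -1.19  7.05] -0.0
```

Request:
send_rows(
  motion=[
    {"offset": [-0.1,-1.2,1],"turn": 0},
    {"offset": [-0.1,-1.2,3],"turn": 0},
    {"offset": [-0.1,-1.2,4.5],"turn": 0},
    {"offset": [-0.1,-1.2,5.3],"turn": 0},
    {"offset": [-0.1,-1.2,6],"turn": 0},
    {"offset": [-0.1,-1.2,6.6],"turn": 0},
    {"offset": [-0.1,-1.2,7],"turn": 0},
    {"offset": [-0.1,-1.2,7],"turn": 0},
  ],
)

```text
t: 12.25
eef_pos: [0.4853, 0.1891, 0.1936]
ee_rot: [3.141, 0.0, -0.108]
force: [0.1, -0.5, -0.3]
width: 0.02
```

```bash
python3 go.py 484.9 188.3 13.3 -6.15
```

```text
t 12.25 now [485.3 189.1  15.6  -6.2] rp [3.141 0.   ] F [ 0.1 -0.5 -0.3] w 20.0 q [ 0.75  0.35 -0.58 -0.   -0.64  0.71]
-> [-0.03  0.08  0.23] -0.0
```

Next: finish, release and rise, then head for the brush (hold at 456.4, -374.1).

Request:
send_rows(
  motion=[
    {"offset": [0,0.08,0.2],"turn": 0},
    {"offset": [0,0.08,0.2],"turn": 0},
    {"offset": [0,0.08,0.2],"turn": 0},
  ],
)

```text
t: 12.55
eef_pos: [0.4853, 0.1884, 0.1921]
ee_rot: [-3.141, -0.0, -0.108]
force: [0.6, -0.7, -0.8]
width: 0.0204
```

Request:
send_rows(
  motion=[
    {"offset": [0,0,0],"turn": 0},
    {"offset": [0,0,0],"turn": 0},
    {"offset": [0,0,0],"turn": 0},
    {"offset": [0,0,-2],"turn": 0},
    {"offset": [0,0,-5],"turn": 0},
    {"offset": [0,0,-8],"turn": 0},
    {"offset": [0,0,-9],"turn": 0},
    {"offset": [0,0,-9],"turn": 0},
  ],
  hand=-0.1,
)

```text
t: 13.35
eef_pos: [0.4856, 0.1887, 0.2835]
ee_rot: [-3.139, -0.003, -0.108]
force: [0.1, 0.1, -0.0]
width: 0.0396
```

```bash
python3 go.py 456.4 -374.1 110 -18.4
```

```text
t 13.35 now [485.6 188.7 105.5  -6.2] rp [-3.139e+00 -3.000e-03] F [ 0.1  0.1 -0. ] w 39.6 q [ 0.75  0.22 -0.49  0.   -0.86  0.72]
-> [ 3.14 56.27 -0.45] 12.2
```

Request:
send_rows(
  motion=[
    {"offset": [2,36,-0.5],"turn": 12.2},
    {"offset": [2,36,-0.5],"turn": 12.2},
    {"offset": [2,36,-0.5],"turn": 12.2},
    {"offset": [2,36,-0.5],"turn": 12.2},
    {"offset": [2,36,-0.5],"turn": 12.2},
    {"offset": [2,36,-0.5],"turn": 12.2},
    {"offset": [2,36,-0.5],"turn": 12.2},
    {"offset": [2,36,-0.5],"turn": 12.2},
  ],
)

```text
t: 14.15
eef_pos: [0.4651, -0.1753, 0.2853]
ee_rot: [3.141, 0.003, -0.325]
force: [-0.4, -0.5, 0.1]
width: 0.0397
```

```bash
python3 go.py 456.4 -374.1 100 -18.4
```

```text
t 14.15 now [ 465.1 -175.3  107.3  -18.6] rp [3.141e+00 3.000e-03] F [-0.4 -0.5  0.1] w 39.7 q [ 0.04  0.18 -0.53 -0.   -0.86  1.21]
-> [ 5.52 19.11  0.73] -0.2
```

Request:
send_rows(
  motion=[
    {"offset": [5.5,19.0,0.7],"turn": 0},
    {"offset": [5.5,19.0,0.7],"turn": 0},
    {"offset": [5.5,19.0,0.7],"turn": 0},
    {"offset": [5.5,19.0,0.7],"turn": 0},
    {"offset": [5.5,19.0,0.7],"turn": 0},
    {"offset": [5.5,19.0,0.7],"turn": 0},
    {"offset": [5.5,19.0,0.7],"turn": 0},
  ],
)

```text
t: 14.85
eef_pos: [0.4585, -0.3685, 0.2788]
ee_rot: [-3.141, 0.002, -0.32]
force: [0.2, 0.2, 0.7]
width: 0.0395
```

```bash
python3 go.py 456.4 -374.1 2.3 -18.4; python3 - <<'E'
from m import *
g=grab_frame("top"); np.savez("last_top.npz",**g)
cv2.imwrite("pics/b1.png",np.hstack([ortho(g,.022,.66,.26,300,320,.001),ortho(g,.01,.66,-.22,360,320,.001)]))
E
```

```text
t 14.85 now [ 458.5 -368.5  100.8  -18.4] rp [-3.141e+00  2.000e-03] F [0.2 0.2 0.7] w 39.5 q [-0.34  0.33 -0.35 -0.   -0.9   1.6 ]
-> [-0.02  0.6   9.85] 0.0
```

View pics/b1.png

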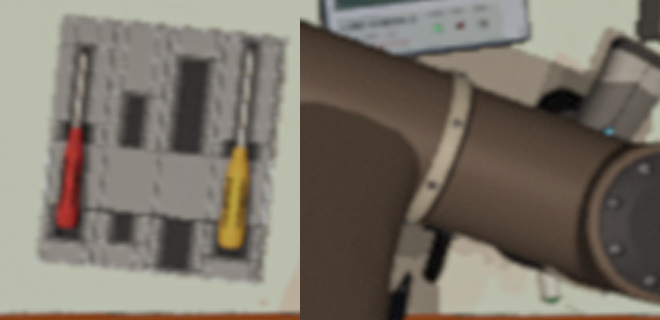

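Both drivers sit in their recesses with blades in the grooves (red 68,180; yellow 232,200). Now down on the brush in stages.

Request:
send_rows(
  motion=[
    {"offset": [0,0.6,1],"turn": 0},
    {"offset": [0,0.6,3],"turn": 0},
    {"offset": [0,0.6,5],"turn": 0},
    {"offset": [0,0.6,6.5],"turn": 0},
    {"offset": [0,0.6,7],"turn": 0},
    {"offset": [0,0.6,7],"turn": 0},
  ],
)

```text
t: 15.5
eef_pos: [0.4568, -0.3744, 0.209]
ee_rot: [-3.141, 0.002, -0.32]
force: [-0.3, 0.1, -0.1]
width: 0.0393
```

```bash
python3 go.py 456.4 -374.1 2.3 -18.4; python3 snap.py scene .46 -.40 .05 75 a4.png
```

```text
t 15.5 now [ 456.8 -374.4   31.   -18.3] rp [-3.141e+00  2.000e-03] F [-0.3  0.1 -0.1] w 39.3 q [-0.36  0.42 -0.41 -0.   -0.75  1.61]
-> [-0.05 -0.02  2.87] 0.1
origin 235 201 scale 5.333333333333333
```

View pics/a4.png

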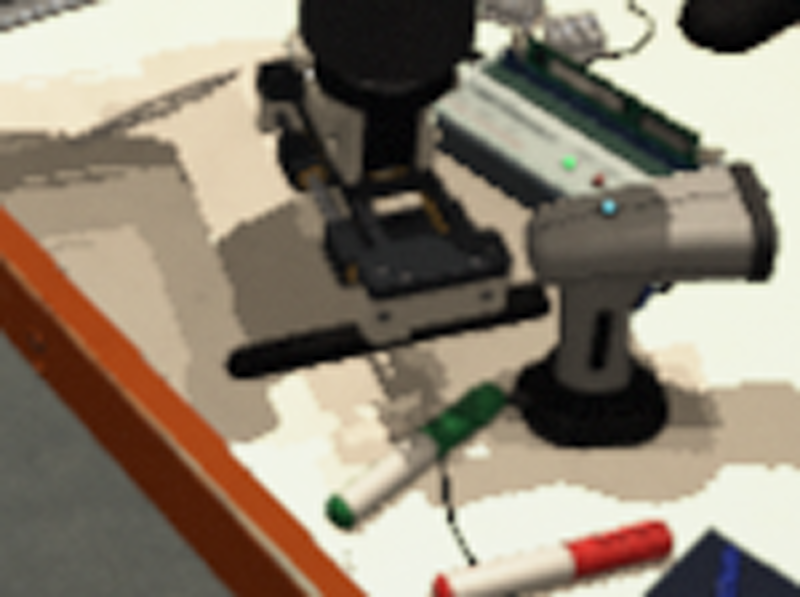

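Gripper straddles the brush, and the scanner and marker are clear of it.

Request:
send_rows(
  motion=[
    {"offset": [0,0,1],"turn": 0},
    {"offset": [0,0,1.8],"turn": 0},
    {"offset": [0,0,2.5],"turn": 0},
    {"offset": [0,0,2.9],"turn": 0},
    {"offset": [0,0,2.9],"turn": 0},
    {"offset": [0,0,2.9],"turn": 0},
  ],
)

```text
t: 16.15
eef_pos: [0.4569, -0.3751, 0.1808]
ee_rot: [3.142, 0.0, -0.321]
force: [0.2, -0.7, -1.0]
width: 0.0392
```

Request:
send_rows(
  motion=[
    {"offset": [0,0,0],"turn": 0},
    {"offset": [0,0,0],"turn": 0},
    {"offset": [0,0,0],"turn": 0},
    {"offset": [0,0,0],"turn": 0},
    {"offset": [0,0,0],"turn": 0},
    {"offset": [0,0,0],"turn": 0},
  ],
  hand=-1,
)

```text
t: 16.75
eef_pos: [0.4569, -0.375, 0.1811]
ee_rot: [3.141, -0.0, -0.321]
force: [-0.6, 0.7, 4.2]
width: 0.0215
```

Request:
send_rows(
  motion=[
    {"offset": [0,0,-1],"turn": 0},
    {"offset": [0,0,-3],"turn": 0},
    {"offset": [0,0,-5],"turn": 0},
    {"offset": [0,0,-7.5],"turn": 0},
    {"offset": [0,0,-9],"turn": 0},
    {"offset": [0,0,-9],"turn": 0},
    {"offset": [0,0,-9],"turn": 0},
  ],
)

```text
t: 17.45
eef_pos: [0.4566, -0.3749, 0.2711]
ee_rot: [-3.141, -0.001, -0.321]
force: [0.2, -0.4, -0.9]
width: 0.0217
```

```bash
python3 go.py 483.1 77.9 95 -6.15; python3 - <<'E'
from h import *
g=grab_frame("scene"); s=get_state(); p=s["eef_pos"]; a=s["ee_rot"][2]; d=np.array([np.cos(a),np.sin(a),0]); h=p-[0,0,.178-.005]
uv=[pix(g,h+k*d)[0] for k in(-.0825,.1125)]; print(uv)
m=(g["frame"].max(2)<60).astype(np.uint8); b=m.copy(); 
c=g["frame"][170:280,190:340]; cv2.imwrite("pics/a5.png",cv2.resize(c,None,fx=5.333,fy=5.333,interpolation=cv2.INTER_CUBIC))
print([((u-[190,170])*5.333).round() for u in uv])
E
```

```text
t 17.45 now [ 456.6 -374.9   93.1  -18.4] rp [-3.141e+00 -1.000e-03] F [ 0.2 -0.4 -0.9] w 21.7 q [-0.36  0.34 -0.35 -0.   -0.88  1.61]
-> [-11.76 -43.8   -0.19] -12.2
[array([277.58648287, 246.63489264]), array([340.13958031, 234.2812086 ])]
[array([467., 409.]), array([801., 343.])]
```

View pics/a5.png

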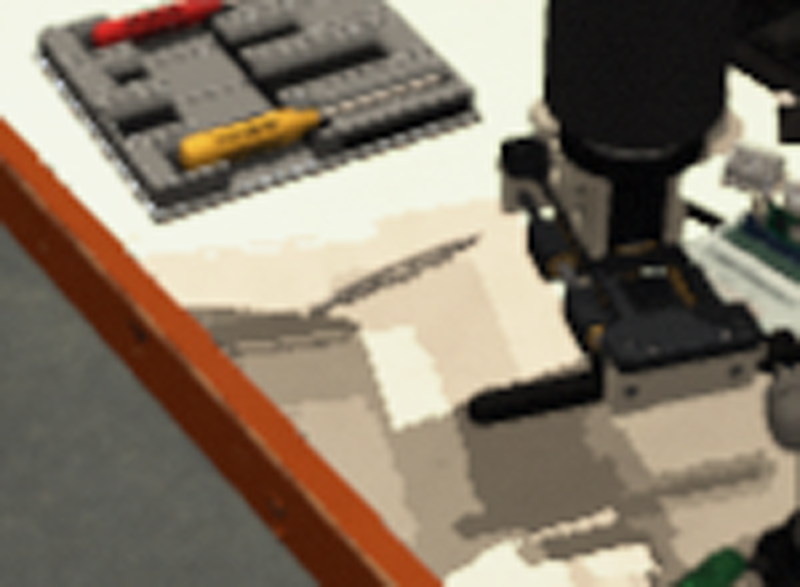

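The brush is level, with its ends where predicted (472,409 and 795,345).

Request:
send_rows(
  motion=[
    {"offset": [-9.5,-35.5,-0.2],"turn": -12.2},
    {"offset": [-9.5,-35.5,-0.2],"turn": -12.2},
    {"offset": [-9.5,-35.5,-0.2],"turn": -12.2},
    {"offset": [-9.5,-35.5,-0.2],"turn": -12.2},
    {"offset": [-9.5,-35.5,-0.2],"turn": -12.2},
    {"offset": [-9.5,-35.5,-0.2],"turn": -12.2},
    {"offset": [-9.5,-35.5,-0.2],"turn": -12.2},
    {"offset": [-9.5,-35.5,-0.2],"turn": -12.2},
  ],
)

```text
t: 18.3
eef_pos: [0.4784, -0.0048, 0.2723]
ee_rot: [3.141, 0.001, -0.105]
force: [0.9, -0.3, 0.0]
width: 0.0215
```

Request:
send_rows(
  motion=[
    {"offset": [0,-2,0],"turn": 0},
    {"offset": [0,-5,0],"turn": 0},
    {"offset": [0,-7,0],"turn": 0},
    {"offset": [0,-7,0],"turn": 0},
    {"offset": [0,-7,0],"turn": 0},
  ],
)

```text
t: 18.8
eef_pos: [0.4857, 0.0616, 0.2719]
ee_rot: [3.14, 0.002, -0.107]
force: [0.7, -0.3, -0.6]
width: 0.0218
```

```bash
python3 go.py 483.1 77.9 21 -6.15
```

```text
t 18.8 now [485.7  61.6  93.9  -6.1] rp [3.14e+00 2.00e-03] F [ 0.7 -0.3 -0.6] w 21.8 q [ 0.53  0.19 -0.57 -0.   -0.82  0.94]
-> [-0.43 -1.59  7.29] 0.0
```

Request:
send_rows(
  motion=[
    {"offset": [-0.4,-1.5,1],"turn": 0},
    {"offset": [-0.4,-1.5,3],"turn": 0},
    {"offset": [-0.4,-1.5,4.5],"turn": 0},
    {"offset": [-0.4,-1.5,5.5],"turn": 0},
    {"offset": [-0.4,-1.5,6.2],"turn": 0},
    {"offset": [-0.4,-1.5,6.8],"turn": 0},
    {"offset": [-0.4,-1.5,7.2],"turn": 0},
    {"offset": [-0.4,-1.5,7.2],"turn": 0},
  ],
)

```text
t: 19.6
eef_pos: [0.4837, 0.0767, 0.2006]
ee_rot: [3.141, 0.0, -0.108]
force: [1.4, -1.0, 0.0]
width: 0.0216
```

```bash
python3 go.py 483.1 77.9 19.9 -6.15
```

```text
t 19.6 now [483.7  76.7  22.6  -6.2] rp [3.141 0.   ] F [ 1.4 -1.   0. ] w 21.6 q [ 0.56  0.3  -0.64 -0.   -0.63  0.9 ]
-> [-0.07 -0.12  0.27] -0.0
```

Request:
send_rows(
  motion=[
    {"offset": [0,-0.12,0.1],"turn": 0},
    {"offset": [0,-0.12,0.22],"turn": 0},
    {"offset": [0,-0.12,0.22],"turn": 0},
    {"offset": [0,-0.12,0.22],"turn": 0},
  ],
)

```text
t: 20.0
eef_pos: [0.4839, 0.078, 0.1988]
ee_rot: [-3.141, -0.0, -0.108]
force: [0.0, -0.2, -0.8]
width: 0.0215
```

Request:
send_rows(
  motion=[
    {"offset": [0,0,0],"turn": 0},
    {"offset": [0,0,0],"turn": 0},
    {"offset": [0,0,0],"turn": 0},
    {"offset": [0,0,-2],"turn": 0},
    {"offset": [0,0,-5],"turn": 0},
    {"offset": [0,0,-8],"turn": 0},
    {"offset": [0,0,-8],"turn": 0},
    {"offset": [0,0,-8],"turn": 0},
  ],
  hand=-0.2,
)

```text
t: 20.8
eef_pos: [0.4839, 0.078, 0.2793]
ee_rot: [-3.14, -0.002, -0.108]
force: [0.4, -0.4, -0.5]
width: 0.0354
```

```bash
python3 go.py 484.5 -134.5 100 0.5
```

```text
t 20.8 now [483.9  78.  101.3  -6.2] rp [-3.14e+00 -2.00e-03] F [ 0.4 -0.4 -0.5] w 35.4 q [ 0.56  0.18 -0.56 -0.   -0.83  0.9 ]
-> [ 2.35 21.12  0.13] -6.7
```

Request:
send_rows(
  motion=[
    {"offset": [2.35,21.1,0],"turn": -6.7},
    {"offset": [2.35,21.1,0],"turn": -6.7},
    {"offset": [2.35,21.1,0],"turn": -6.7},
    {"offset": [2.35,21.1,0],"turn": -6.7},
    {"offset": [2.35,21.1,0],"turn": -6.7},
    {"offset": [2.35,21.1,0],"turn": -6.7},
    {"offset": [2.35,21.1,0],"turn": -6.7},
    {"offset": [2.35,21.1,2],"turn": -6.7},
  ],
)

```text
t: 21.6
eef_pos: [0.4857, -0.1333, 0.2601]
ee_rot: [3.142, -0.004, 0.011]
force: [0.7, 0.3, -0.4]
width: 0.0348
```

Request:
send_rows(
  motion=[
    {"offset": [0,0,2],"turn": 0},
    {"offset": [0,0,4],"turn": 0},
    {"offset": [0,0,4.5],"turn": 0},
    {"offset": [0,0,4.5],"turn": 0},
    {"offset": [0,0,4.5],"turn": 0},
  ],
)

```text
t: 22.1
eef_pos: [0.485, -0.1337, 0.2143]
ee_rot: [3.141, -0.001, 0.011]
force: [1.2, -0.0, 0.6]
width: 0.0351
```

```bash
python3 go.py 484.5 -134.5 1 0.5; python3 snap.py scene .48 -.10 .02 75 a6.png
```

```text
t 22.1 now [ 485.  -133.7   36.3    0.6] rp [ 3.141e+00 -1.000e-03] F [ 1.2 -0.   0.6] w 35.1 q [ 0.12  0.29 -0.6   0.   -0.68  1.46]
-> [-0.05  0.08  3.53] 0.1
origin 184 155 scale 5.333333333333333
```

View pics/a6.png

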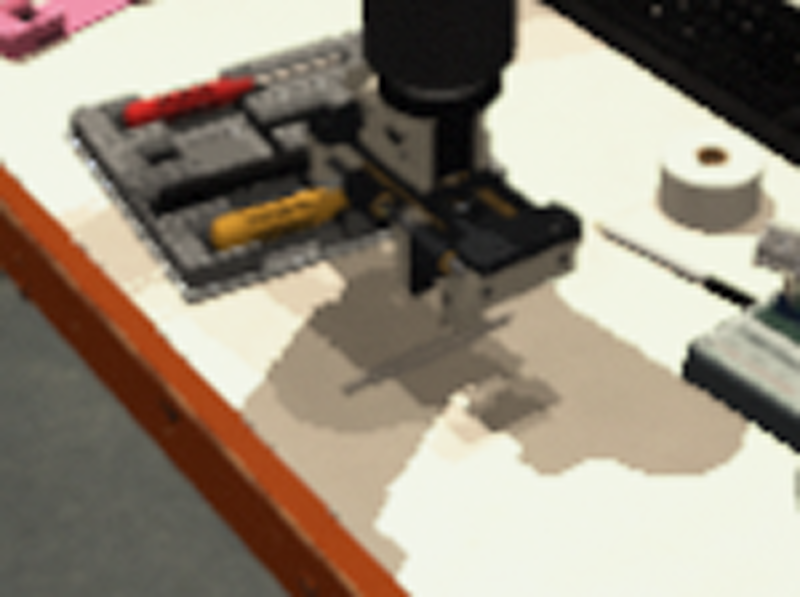

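Brush lies in its recess (160–300, 185); tweezers on the worktop between (347,388) and (510,320), under the fingers.

Request:
send_rows(
  motion=[
    {"offset": [0,0.08,1.5],"turn": 0},
    {"offset": [0,0.08,2.5],"turn": 0},
    {"offset": [0,0.08,3.2],"turn": 0},
    {"offset": [0,0.08,3.5],"turn": 0},
    {"offset": [0,0.08,3.5],"turn": 0},
    {"offset": [0,0.08,3.5],"turn": 0},
  ],
)

```text
t: 22.75
eef_pos: [0.4847, -0.1351, 0.1788]
ee_rot: [3.142, -0.0, 0.009]
force: [0.1, 0.1, -0.3]
width: 0.0348
```

Request:
send_rows(
  motion=[
    {"offset": [0,0,0],"turn": 0},
    {"offset": [0,0,0],"turn": 0},
    {"offset": [0,0,0],"turn": 0},
    {"offset": [0,0,0],"turn": 0},
    {"offset": [0,0,0],"turn": 0},
    {"offset": [0,0,0],"turn": 0},
  ],
  hand=-1,
)

```text
t: 23.35
eef_pos: [0.4846, -0.1351, 0.1787]
ee_rot: [3.142, -0.0, 0.009]
force: [-0.4, 0.1, 1.3]
width: 0.0114
```

```bash
python3 go.py 493.9 132 90 -6.15
```

```text
t 23.35 now [ 484.6 -135.1    0.7    0.5] rp [ 3.142 -0.   ] F [-0.4  0.1  1.3] w 11.4 q [ 0.12  0.35 -0.63  0.   -0.59  1.46]
-> [  1.18 -26.7   -8.93] 6.7
```

Request:
send_rows(
  motion=[
    {"offset": [0,0,-1],"turn": 0},
    {"offset": [0,0,-3],"turn": 0},
    {"offset": [0,0,-5],"turn": 0},
    {"offset": [0,0,-7],"turn": 0},
    {"offset": [0,0,-8],"turn": 0},
    {"offset": [0,0,-8],"turn": 0},
  ],
)

```text
t: 23.95
eef_pos: [0.485, -0.1351, 0.2603]
ee_rot: [-3.141, -0.003, 0.009]
force: [-0.1, -0.2, -0.2]
width: 0.0115
```

```bash
python3 go.py 493.9 132 90 -6.15; python3 snap.py scene .50 -.13 .08 60 a7.png; python3 - <<'E'
from h import *
g=dict(np.load("last_scene.npz")); s=get_state(); p=s["eef_pos"]; a=s["ee_rot"][2]; d=np.array([np.cos(a),np.sin(a),0]); h=p-[0,0,.178-.003]
for k in(-.065,.065): print(pix(g,h+k*d))
E
```

```text
t 23.95 now [ 485.  -135.1   82.3    0.5] rp [-3.141e+00 -3.000e-03] F [-0.1 -0.2 -0.2] w 11.5 q [ 0.12  0.22 -0.55  0.   -0.79  1.46]
-> [  1.14 -26.7   -0.77] 6.7
origin 208 155 scale 6.666666666666667
[[249.70043523 208.30693208]]
[[281.48635214 194.9822498 ]]
```

View pics/a7.png

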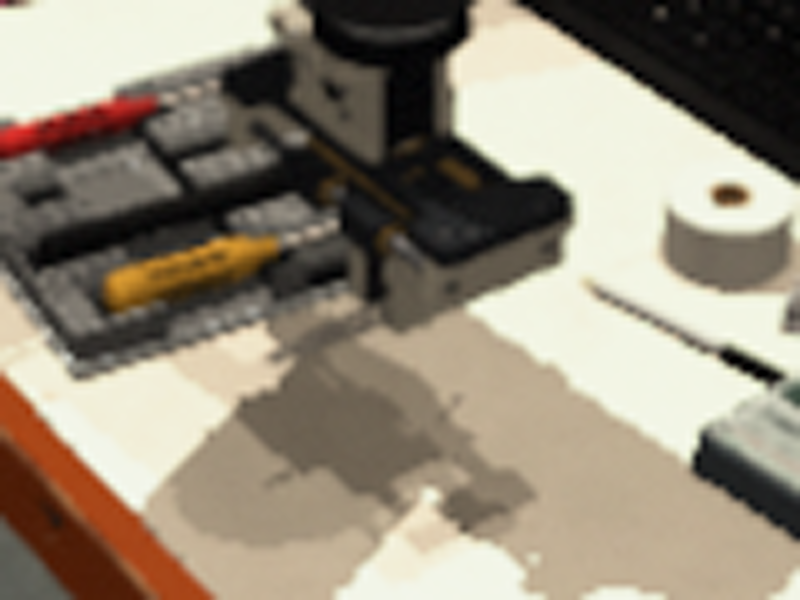

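Request:
send_rows(
  motion=[
    {"offset": [1.15,-26.7,-0.8],"turn": 6.7},
    {"offset": [1.15,-26.7,-0.8],"turn": 6.7},
    {"offset": [1.15,-26.7,-0.8],"turn": 6.7},
    {"offset": [1.15,-26.7,-0.8],"turn": 6.7},
    {"offset": [1.15,-26.7,-0.8],"turn": 6.7},
    {"offset": [1.15,-26.7,-0.8],"turn": 6.7},
    {"offset": [1.15,-26.7,-0.8],"turn": 6.7},
    {"offset": [1.15,-26.7,-0.8],"turn": 6.7},
  ],
)

```text
t: 24.8
eef_pos: [0.493, 0.1321, 0.2654]
ee_rot: [3.14, 0.002, -0.107]
force: [-0.4, -1.0, -0.5]
width: 0.0112
```

Request:
send_rows(
  motion=[
    {"offset": [0,0,1],"turn": 0},
    {"offset": [0,0,2.5],"turn": 0},
    {"offset": [0,0,4],"turn": 0},
    {"offset": [0,0,4],"turn": 0},
    {"offset": [0,0,4],"turn": 0},
  ],
)

```text
t: 25.3
eef_pos: [0.4935, 0.131, 0.2262]
ee_rot: [3.14, 0.001, -0.109]
force: [0.6, 0.1, 0.4]
width: 0.0111
```

```bash
python3 go.py 493.9 132 21 -6.15
```

```text
t 25.3 now [493.5 131.   48.2  -6.2] rp [3.14e+00 1.00e-03] F [0.6 0.1 0.4] w 11.1 q [ 0.64  0.29 -0.57  0.   -0.72  0.82]
-> [ 0.03 -0.1   2.72] -0.1
```

Request:
send_rows(
  motion=[
    {"offset": [0,-0.05,0.8],"turn": 0},
    {"offset": [0,-0.05,1.5],"turn": 0},
    {"offset": [0,-0.05,2.1],"turn": 0},
    {"offset": [0,-0.05,2.6],"turn": 0},
    {"offset": [0,-0.05,2.8],"turn": 0},
    {"offset": [0,-0.05,2.8],"turn": 0},
    {"offset": [0,-0.05,2.8],"turn": 0},
  ],
)

```text
t: 26.0
eef_pos: [0.4937, 0.1326, 0.1987]
ee_rot: [-3.142, -0.0, -0.108]
force: [0.3, 0.6, 0.6]
width: 0.0112
```

```bash
python3 go.py 493.9 132 19.7 -6.15
```

```text
t 26.0 now [493.7 132.6  20.7  -6.2] rp [-3.142 -0.   ] F [0.3 0.6 0.6] w 11.2 q [ 0.65  0.33 -0.59  0.   -0.65  0.82]
-> [0.02 0.06 0.1 ] -0.0
```

Release, rise, and withdraw sideways to the start side for a clear look.

Request:
send_rows(
  motion=[
    {"offset": [0,0.06,0.08],"turn": 0},
    {"offset": [0,0.06,0.08],"turn": 0},
    {"offset": [0,0.06,0.08],"turn": 0},
  ],
)

```text
t: 26.3
eef_pos: [0.4936, 0.1318, 0.198]
ee_rot: [-3.141, -0.0, -0.108]
force: [0.1, -0.1, -0.6]
width: 0.0114
```

Request:
send_rows(
  motion=[
    {"offset": [0,0,0],"turn": 0},
    {"offset": [0,0,0],"turn": 0},
    {"offset": [0,0,0],"turn": 0},
    {"offset": [0,0,-2],"turn": 0},
    {"offset": [0,0,-5],"turn": 0},
    {"offset": [0,0,-9],"turn": 0},
    {"offset": [0,0,-12],"turn": 0},
    {"offset": [0,0,-12],"turn": 0},
  ],
  hand=-0.3,
)

```text
t: 27.1
eef_pos: [0.4947, 0.1325, 0.3224]
ee_rot: [-3.137, -0.007, -0.107]
force: [-1.1, 0.9, 0.2]
width: 0.0309
```

Request:
send_rows(
  motion=[
    {"offset": [0,-32,-5],"turn": 0},
    {"offset": [0,-32,-5],"turn": 0},
    {"offset": [0,-32,-5],"turn": 0},
    {"offset": [0,-32,-5],"turn": 0},
    {"offset": [0,-32,-5],"turn": 0},
    {"offset": [0,-32,-5],"turn": 0},
    {"offset": [0,-32,-5],"turn": 0},
    {"offset": [0,-32,-5],"turn": 0},
  ],
)

```text
t: 27.9
eef_pos: [0.5278, 0.4533, 0.3664]
ee_rot: [3.141, 0.0, -0.105]
force: [0.5, -0.2, -0.5]
width: 0.0305
```

```bash
python3 - <<'E'
from m import *
g=grab_frame("top"); s=grab_frame("scene")
a=ortho(g,.022,.66,.26,560,320,.0005*1); 
a=cv2.resize(ortho(g,.022,.65,.24,280,290,.001),None,fx=1.43,fy=1.43,interpolation=cv2.INTER_CUBIC)
u=pix(s,[.5,.1,.02])[0].astype(int); b=cv2.resize(s["frame"][u[1]-42:u[1]+42,u[0]-40:u[0]+40],(395,a.shape[0]),interpolation=cv2.INTER_CUBIC)
cv2.imwrite("pics/f1.png",np.hstack([a,b]))
C=cloud(g)
for n,no in(("short",239.2),("twz",184.15),("brush",129.15),("long",74.15)):
    out=[]
    for sx in(-80,-60,-35,-10,20,40,60,80,100):
        c=np.array([.9942*(499+sx)+.1071*no,-.1071*(499+sx)+.9942*no])/1e3
        k=np.hypot(C[...,0]-c[0],C[...,1]-c[1])<.0045; out.append(round(float(np.median(C[k][:,2])*1e3),0) if k.any() else None)
    print(n,out)
E
python3 go.py
```

```text
short [34.0, 31.0, 29.0, 29.0, 24.0, 23.0, 19.0, 20.0, 27.0]
twz [23.0, 7.0, 8.0, 8.0, 22.0, 20.0, 28.0, 28.0, 28.0]
brush [31.0, 31.0, 30.0, 32.0, 31.0, 32.0, 32.0, 30.0, 26.0]
long [35.0, 35.0, 36.0, 34.0, 24.0, 21.0, 21.0, 22.0, 23.0]
t 28.0 now [527.6 450.3 188.4  -6.1] rp [3.14e+00 1.00e-03] F [ 0.3 -0.2 -0.1] w 30.9 q [ 0.99  0.41  0.01 -0.   -1.17  0.48]
```

View pics/f1.png

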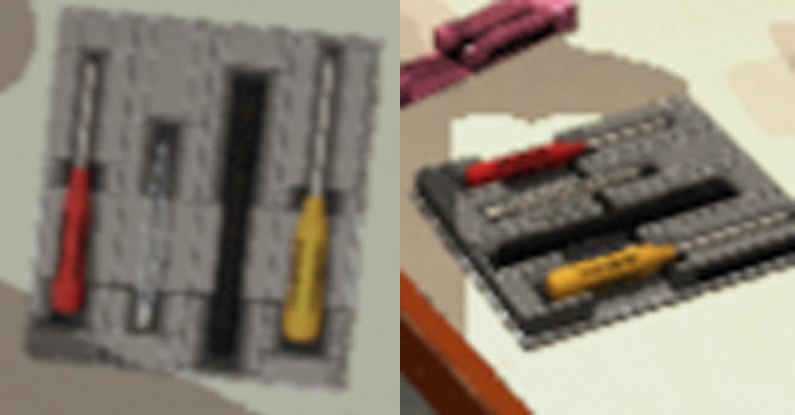

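All four are seated: tops match the expected heights (long 35, short 33, brush 31 and tweezers about 25 mm; no reading above the tool's seat height).

```bash
python3 -c "
from station import *
print(job_done())"
```

```text
the job is handed in; nothing more can be done
None
```

All four tools are back in the tray, each in its own recess, and the job is handed in at about 28 s of the 102 s allowed. From left to right the modules hold the short screwdriver, tweezers, brush and long screwdriver. I never moved towards or gripped the marker or the pen.

- **Final check, pictures:** Both camera views show all four tools inside their recesses, with both screwdriver blades in the narrow grooves.
- **Final check, heights:** Depth readings of the tops were about 35 mm for the long handle, 29–34 mm for the short handle and 30–32 mm for the brush. Fully seated they should read 35, 33 and 31 mm, so these match.
- **Weaker reading:** The depth over the tweezers was noisy. It read 20–23 mm in the recess against 25 mm expected, and only the floor where they cross the gutter. That they lie flat therefore rests mainly on the pictures.
- **Forces:** The highest wrist force I read was under 5 N, and no contact showed while I lowered the tools.
- **Not checked:** I did not re-measure the marker and pen at the end.

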